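# Find the sealed case that rattles

### The arm

A 6-joint arm with a two-finger parallel gripper is mounted at the origin on the work surface. World frame = base frame: x ahead of the robot, y to its left, z up, the work surface at z = 0. Lengths are in m, angles in degrees, forces in N, time in s.
With the tool pointing down it reaches from about 0.375 to 0.9 m from the base axis. Payload 3.1 kg.
Tool frame: the origin (TCP) lies midway between the tips of the shut fingers; the grasp point (between the pads) lies 19 mm behind it; z points along the fingers, y is the line along which they close (so a half turn about z gives the same grasp; the last joint's range is limited). The gripper opens to 87 mm and grips with 3 to 60 N. Pads are 19 mm wide; open, the fingers measure 117 mm over their backs; the gripper's body (75 mm by 190 mm) begins 51 mm behind the grasp point.
Start: joints at [-84.311, 30.224, 82.088, -0, 67.689, -10.227], TCP at [0.171, -0.601, 0.223] pointing down, gripper open.
Joint ranges: [-176.69, 176.69], [-43.24, 126.21], [12.49, 139.97], [-82, 262], [0, 151.66], [-163.58, 163.58]. Speed limits (degrees/s): [159.86, 159.86, 180, 180, 180, 180].

### API

Orientations are given as a 3x3 rotation matrix whose columns are the frame's x, y, z axes.
In Python, from rig import read_state, optics, bot gives the robot as it stands. The module is installed in compiled form; this text tells all that it offers.
- The arm moves only by the tool send_rows, never from a script. Its argument "commands" is a list of rows, each a list of 7 numbers: the turn, a rotation vector about the tool's x, y, z in units of 5 degrees (1.0 is 5 degrees), then the shift along the tool's x, y, z in units of 30 mm (1.0 is 30 mm), then the opening, from 0 (shut) to 1 (fully open). In form: [[rx, ry, rz, tx, ty, tz, gripper], ...]. A call has 1 to 20 rows; each row is the pose to reach, as a shift and turn from the pose commanded when the call began, along the tool's axes at that moment; what a row does not reach only later rows make up. A row lasts 1/12 s, in which the tool goes at most 41.7 mm and 7.16 degrees, less where a joint would pass 70% of its speed; a pose out of reach is approached as far as the arm can. A call with a gripper value outside its range is refused whole. The fingers move at their own pace and stop on an object; the grip force is fixed at half the most. Time passes only in rows, so rows that repeat a pose let the fingers close. It gives the time, the measured TCP pose, the force, the opening and the grip force at its end, in the units of the state.
- read_state(): the state, without advancing time (a new reading comes with each control period).
- optics.capture(name): name is "side" or "top" or "wrist"; returns a dict with "image" (480x640x3 uint8, blue, green, red), "intrinsics" (3x3 intrinsics, pixels), "extrinsics" (4x4, takes a point from world to camera coordinates); the wrist camera has in their place "T_tool_cam" (4x4, takes a point from camera to tool coordinates, whose origin is the TCP and whose axes are the flange's). Camera axes: x right, y down, z forward; pixel columns grow to the right and rows downward; lengths in m; the calibration is good to about 2 mm. A picture is of the moment at which its call begins: read the wrist's pose just before it. There is no depth.
- bot.hand_in(): hands the job in; it is judged then, once.
The state is a dict: "time_s": time; "joint_positions": joint angles; "qvel": joint speeds; "tau": joint torques, N m; "position": TCP position; "tcp_rot": TCP orientation; "force": force on the tool from outside, world axes, zero at the start; "moment": the same for the moment, N m; "opening": opening from 0.0 (shut) to 1.0 (fully open); "grasp_force": force on a finger pad.
Only numpy, scipy, OpenCV 4.12 (cv2) and the standard library are available. Lean on these libraries where they do the work, as an engineer would, in place of code of your own. Each camera call takes 0.05 s, during which the arm holds its last target. There are 200 camera calls.

### The job

First turn the knob of the rattle meter until its red pointer stands on the green zero mark, and leave it there. Then pick up the three sealed cases in turn and shake or rock them end to end until you find the one with something loose inside, rocking that one to and fro at least twice while it is off the bench, and stand any silent case back upright on the bench. Finish while still holding the rattling case, level and about 15 cm above the centre of the round pick-up pad, and leave everything else on the bench where it is.

Things in the scene. Friction and masses are not known exactly. Their poses are not given: they have to be found in the camera images.
- case_a: one of three alike sealed cases (cream, blue lid, grey clips), 120 mm long (x axis) x 56 wide (y) x 52 high (z), about 0.6 kg, standing on the bench; grasp from above across the 56 mm width at mid length. Origin: centre of underside. Inside is a hidden 0.35 kg block: packed tight in two cases, loose in one (which one changes from start to start)
- flop_a (a joint): how far the block in case_a has flopped endwise, rad. About 0 at the start; a tight one stays within 0.03. A loose one falls to 0.12 (case's +x end, 13 mm) or -0.12 (-x end) and stays; it crosses when the other end is tipped down over 8 degrees (20 is ample, 0.3 s) or on a lengthwise jerk. With the case level again, the tool's moment differs by 0.09 N m between the two ends
- case_b: one of three alike sealed cases (cream, blue lid, grey clips), 120 mm long (x axis) x 56 wide (y) x 52 high (z), about 0.6 kg, standing on the bench; grasp from above across the 56 mm width at mid length. Origin: centre of underside. Inside is a hidden 0.35 kg block: packed tight in two cases, loose in one (which one changes from start to start)
- flop_b (a joint): how far the block in case_b has flopped endwise, rad. About 0 at the start; a tight one stays within 0.03. A loose one falls to 0.12 (case's +x end, 13 mm) or -0.12 (-x end) and stays; it crosses when the other end is tipped down over 8 degrees (20 is ample, 0.3 s) or on a lengthwise jerk. With the case level again, the tool's moment differs by 0.09 N m between the two ends
- case_c: one of three alike sealed cases (cream, blue lid, grey clips), 120 mm long (x axis) x 56 wide (y) x 52 high (z), about 0.6 kg, standing on the bench; grasp from above across the 56 mm width at mid length. Origin: centre of underside. Inside is a hidden 0.35 kg block: packed tight in two cases, loose in one (which one changes from start to start)
- flop_c (a joint): how far the block in case_c has flopped endwise, rad. About 0 at the start; a tight one stays within 0.03. A loose one falls to 0.12 (case's +x end, 13 mm) or -0.12 (-x end) and stays; it crosses when the other end is tipped down over 8 degrees (20 is ample, 0.3 s) or on a lengthwise jerk. With the case level again, the tool's moment differs by 0.09 N m between the two ends
- pointer (a joint): angle of the rattle meter's pointer knob, rad; 0 = red pointer at the middle of the green zero mark, positive = counter-clockwise from above; range -0.5 to 1.7, stays where left (friction 0.04 N m). Starts at 0.6 to 1.3, so it is to be turned clockwise
- pointer_grip (a point): grip point of the pointer knob: on its vertical axis, 74 mm above the bench. Grip: black upright bar 42 mm long (point's x axis, red pointer at its -x end), 14 mm thick (y), 56 to 86 mm above the bench; pinch from above across the 14 mm. Under it: fixed grey box 130 x 130 x 45 mm high, white dial, green zero mark on the robot's side
- pad_top (a point): centre of the top of the meter's pick-up pad: a fixed black disc with an orange ring, 90 mm diameter, 20 mm high
- breaker: bystander, to be left alone: four-pole circuit breaker, white with a red handle bar, 66 x 72 x 76 mm high; origin at its underside
- screwdriver: bystander, to be left alone: screwdriver lying flat, about 200 mm long
- reel: bystander, to be left alone: blue reel, 72 mm diameter, 42 mm high, standing on its flange; origin at its underside
- jar: bystander, to be left alone: clear screw-lid jar with a yellow cap, 56 mm diameter, 75 mm high; origin at its underside
- relay: bystander, to be left alone: small green and blue relay board, 50 x 60 x 28 mm high; origin at its underside
Not all that is in view belongs to the job. Leave any brown or purple look-alike of the case_c alone.

How it is judged (in metres and radians):
On the way, in this order (a step that is already met when the one before it is completed fails the run):
1. the meter's pointer stands on zero (value of joint pointer between -0.1 and 0.1 rad), for 0.3 s.
2. a case is off the bench and its loose block has fallen to the +x end (((height (world z) of case_a above 0.03 m and value of joint flop_a above 0.07 rad) or (height (world z) of case_b above 0.03 m and value of joint flop_b above 0.07 rad) or (height (world z) of case_c above 0.03 m and value of joint flop_c above 0.07 rad))).
3. still off the bench, the block has fallen back to the -x end (((height (world z) of case_a above 0.03 m and value of joint flop_a below -0.07 rad) or (height (world z) of case_b above 0.03 m and value of joint flop_b below -0.07 rad) or (height (world z) of case_c above 0.03 m and value of joint flop_c below -0.07 rad))).
4. and once more to the +x end (((height (world z) of case_a above 0.03 m and value of joint flop_a above 0.07 rad) or (height (world z) of case_b above 0.03 m and value of joint flop_b above 0.07 rad) or (height (world z) of case_c above 0.03 m and value of joint flop_c above 0.07 rad))).
At the end, for the whole second after the job is handed in: Pointer within 0.1 rad of zero. The loose case is held still in the fingers, underside 80 to 320 mm above the bench, centre within 50 mm of the pad's (seen from above), level within 0.26 rad; the other two stand upright on the bench (0.1 rad, under 8 mm up) (all of step 1 and ((height (world z) of case_a between 0.08 and 0.32 m and horizontal distance between case_a and pad_top below 0.05 m and angle between case_a's own z axis and vertical below 0.26 rad and contact force between the fingers and case_a above 2 N and linear speed of case_a below 0.05 m/s and (value of joint flop_a above 0.05 rad or value of joint flop_a below -0.05 rad) and height (world z) of each of case_b, case_c below 0.008 m and angle between each of case_b, case_c's own z axis and vertical below 0.1 rad and linear speed of each of case_b, case_c below 0.03 m/s) or (height (world z) of case_b between 0.08 and 0.32 m and horizontal distance between case_b and pad_top below 0.05 m and angle between case_b's own z axis and vertical below 0.26 rad and contact force between the fingers and case_b above 2 N and linear speed of case_b below 0.05 m/s and (value of joint flop_b above 0.05 rad or value of joint flop_b below -0.05 rad) and height (world z) of each of case_a, case_c below 0.008 m and angle between each of case_a, case_c's own z axis and vertical below 0.1 rad and linear speed of each of case_a, case_c below 0.03 m/s) or (height (world z) of case_c between 0.08 and 0.32 m and horizontal distance between case_c and pad_top below 0.05 m and angle between case_c's own z axis and vertical below 0.26 rad and contact force between the fingers and case_c above 2 N and linear speed of case_c below 0.05 m/s and (value of joint flop_c above 0.05 rad or value of joint flop_c below -0.05 rad) and height (world z) of each of case_a, case_b below 0.008 m and angle between each of case_a, case_b's own z axis and vertical below 0.1 rad and linear speed of each of case_a, case_b below 0.03 m/s))); the arm keeps its last pose, push and grip.
It fails at once if the breaker is shifted by more than 30 mm (distance of breaker from where it was at the start of the episode above 0.03 m).
It fails at once if the screwdriver is shifted by more than 30 mm (distance of screwdriver from where it was at the start of the episode above 0.03 m).
It fails at once if the reel is shifted by more than 30 mm (distance of reel from where it was at the start of the episode above 0.03 m).
It fails at once if the jar is shifted by more than 30 mm (distance of jar from where it was at the start of the episode above 0.03 m).
It fails at once if the relay is shifted by more than 30 mm (distance of relay from where it was at the start of the episode above 0.03 m).
It also fails if it takes over 72 s, if anything falls off the work surface, if the arm or the gripper's body presses on something with over 40 N, if the wrist force passes 120 N, or if a joint passes its speed limit or range.

## Working session

There is one attempt and no reset: what is moved stays moved. The work goes in short steps, Python scripts to look and compute and a tool call to move; the robot and the scene stay as the last step left them, time stands still between calls to the robot, and variables do not carry over. Pictures are saved under pics/ and viewed, at most 10 in all, crops included, and the job is handed in when it is done.

Besides the shell and the picture viewer there is one more tool, called after "Request:" as name(argument=value, ...), one argument or row to a line, values as JSON. send_rows: Moves the arm, as the interface text tells. Its arguments: {"type":"object","properties":{"commands":{"type":"array","items":{"type":"array","items":{"type":"number"}}}},"required":["commands"]}

```bash
mkdir -p pics; ls; python3 - <<'E'
from rig import read_state, optics, bot
import cv2
s=read_state()
for k,v in s.items(): print(k,v)
for n in("top","side"):
    c=optics.capture(n); cv2.imwrite(f"pics/{n}0.png",c["image"]); print(n,c["intrinsics"],c["extrinsics"])
E
```

```text
pics
time_s 0.0
joint_positions [-8.43093328e+01  3.02790420e+01  8.21576418e+01 -2.54842629e-03
  6.76898696e+01 -1.02265389e+01]
qvel [ 0.02308817 -0.03668728 -0.05043435  0.07565226 -0.06902626 -0.02258002]
tau [-8.15218173e-04 -4.40042782e+01 -1.76596177e+01  6.33046310e-02
  5.81746758e-02 -1.67866492e-04]
position [ 0.17135333 -0.6002705   0.22156387]
tcp_rot [[ 9.61654398e-01  2.74264018e-01 -2.59962647e-04]
 [ 2.74263916e-01 -9.61651960e-01  2.19380507e-03]
 [ 3.51688205e-04 -2.18098066e-03 -9.99997560e-01]]
force [0.09192794 0.30439622 0.15582986]
moment [-0.00778815 -0.01160503  0.01488718]
grasp_force 0.0
opening 0.9966553624108183
top [[464.16641606   0.         326.76432909]
 [  0.         464.16641606 244.21689137]
 [  0.           0.           1.        ]] [[ 0.02399021 -0.99948783 -0.02117917 -0.04533574]
 [-0.9952513  -0.02187869 -0.0948482   0.53639872]
 [ 0.09433625  0.02335402 -0.99526643  1.04229308]
 [ 0.          0.          0.          1.        ]]
side [[436.70169436   0.         324.57804203]
 [  0.         436.70169436 239.74074584]
 [  0.           0.           1.        ]] [[ 0.99452517 -0.10296141 -0.01785058 -0.53458253]
 [-0.09251319 -0.78809668 -0.60855972  0.01278436]
 [ 0.04859019  0.60687937 -0.79330727  0.87635418]
 [ 0.          0.          0.          1.        ]]
```

View pics/top0.png

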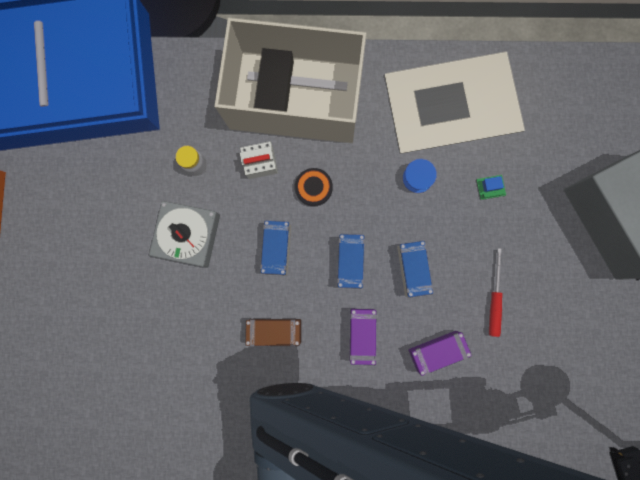

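View pics/side0.png

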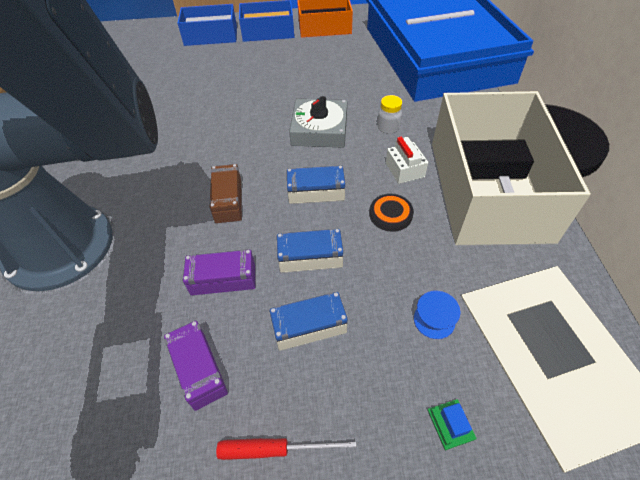

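The top picture shows three blue-lidded cream cases at about (275,248), (351,261) and (416,269). The look-alikes are one brown at (273,332) and two purple at (363,337) and (441,353). The meter is at (182,234), the pad at (314,187), the breaker at (258,158), the jar at (188,158) and the reel at (420,176). I choose the three blue-lidded cases and will check them in close crops. The side picture agrees.

```bash
python3 - <<'E'
import cv2
im=cv2.imread("pics/top0.png")
a=cv2.resize(im[200:310,250:450],None,fx=4,fy=4,interpolation=cv2.INTER_CUBIC)
cv2.imwrite("pics/cases.png",a)
b=cv2.resize(im[195:275,140:230],None,fx=7,fy=7,interpolation=cv2.INTER_CUBIC)
cv2.imwrite("pics/meter.png",b)
E
```

```text
(no output)
```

View pics/cases.png

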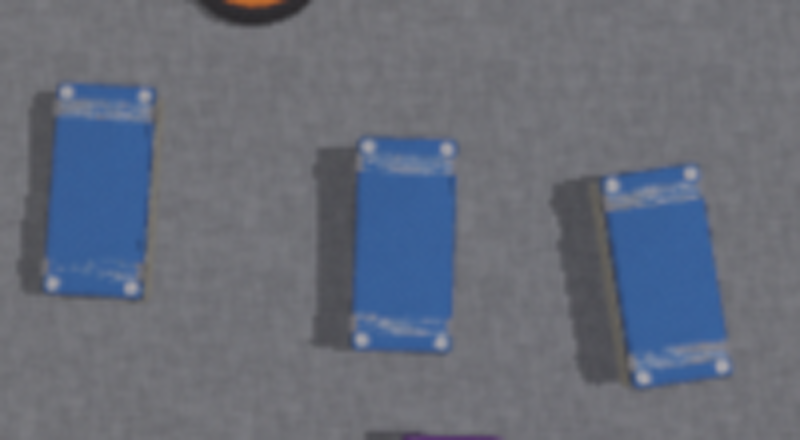

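View pics/meter.png

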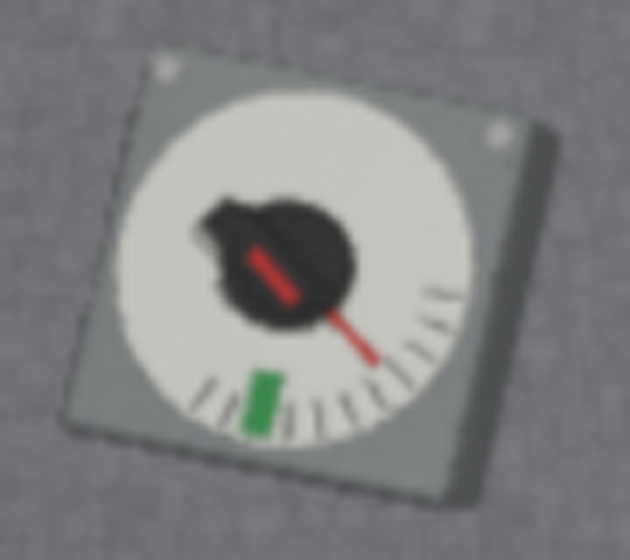

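The crops show three intact blue-lidded cases with four lid screws each. In the meter crop the dial centre is near (295,269), the pointer tip (377,362), the green mark (263,403) and the red line on the bar top runs (256,255)–(292,300).

```bash
cat > h.py <<'E'
import numpy as np, cv2
from rig import read_state, optics, bot
def ray(uv,z,K,E):
    "world point at height z seen at pixel uv"
    R,t=E[:3,:3],E[:3,3]; C=-R.T@t
    d=R.T@np.linalg.solve(K,[uv[0],uv[1],1]); return C+d*(z-C[2])/d[2]
E
python3 - <<'E'
from h import *
c=optics.capture("top");K=c["intrinsics"];E=c["extrinsics"]
def W(pts,f,ox,oy,z): return np.array([ray(((u+.5)/f-.5+ox,(v+.5)/f-.5+oy),z,K,E) for u,v in pts])
for n,p in dict(c1=[(66,93),(145,96),(132,288),(52,284)],c2=[(368,147),(447,149),(441,342),(361,340)],c3=[(613,186),(691,174),(723,367),(643,377)]).items():
    w=W(p,4,250,200,.052); ax=(w[0]+w[1]-w[2]-w[3])/2
    print(n,w.mean(0),"len",np.linalg.norm(ax),"wid",np.linalg.norm(w[0]-w[1]),"axis deg",np.degrees(np.arctan2(ax[1],ax[0])))
m=W([(295,269),(333,313),(377,362),(263,403)],7,140,195,.046)
r=W([(256,255),(292,300)],7,140,195,.086); print(m,r)
cc=m[0]; a=lambda v:np.degrees(np.arctan2(v[1],v[0]))
print("grn",a(m[3]-cc),"ptr",a(m[2]-cc),a(m[2]-m[1]),"bar",a(r[1]-r[0]), "bar mid",r.mean(0))
print("box corners",W([(145,52),(553,130),(465,505),(65,428)],7,140,195,.045).mean(0))
print("pad",ray((314,187),.02,K,E))
for n,p,z in [("breaker",(258,158),.07),("jar",(187,157),.075),("reel",(420,176),.042)]: print(n,ray(p,z,K,E))
E
```

```text
c1 [0.52571762 0.08397083 0.052     ] len 0.10808437610747197 wid 0.04472541296149388 axis deg -2.0397977227541273
c2 [ 0.49913722 -0.08787889  0.052     ] len 0.10784417030128318 wid 0.04424983551613296 axis deg -0.8297701798329098
c3 [ 0.48495632 -0.2341603   0.052     ] len 0.1076392401035545 wid 0.043985224494982336 axis deg 9.491295167502779
[[0.55367774 0.29702032 0.046     ]
 [0.53958593 0.28383651 0.046     ]
 [0.52395622 0.2686546  0.046     ]
 [0.50982255 0.30509663 0.046     ]] [[0.5533201  0.29589743 0.086     ]
 [0.53942676 0.2838037  0.086     ]]
grn 169.5654016939933 ptr -136.33708623830148 -135.83263971127653 bar -138.96142101679683 bar mid [0.54637343 0.28985057 0.086     ]
box corners [0.55103939 0.29337253 0.045     ]
pad [6.71523330e-01 2.08081925e-04 2.00000000e-02]
breaker [0.72435506 0.12527023 0.07      ]
jar [0.7223661  0.28443733 0.075     ]
reel [ 0.69690153 -0.24266371  0.042     ]
```

```bash
cat >> h.py <<'E'
from scipy.spatial.transform import Rotation as Ro
def Rdown(phi,tilt=0):
    "tool down, tool x at world angle phi, tilted about tool y"
    p=np.radians(phi); x=np.array([np.cos(p),np.sin(p),0]); z=np.array([0,0,-1.]); 
    return np.c_[x,np.cross(z,x),z]@Ro.from_euler("y",tilt,degrees=True).as_matrix()
def go(*targets):
    "print row values from the present pose to each (x,y,z,phi[,tilt])"
    s=read_state(); R=s["tcp_rot"]; p=np.array(s["position"])
    print("t",round(s["time_s"],2),"pos",p.round(4),"phi",np.degrees(np.arctan2(R[1][0],R[0][0])).round(2),"open",round(s["opening"],3),"q",np.round(s["joint_positions"],0))
    for t in targets:
        rv=Ro.from_matrix(np.array(R).T@Rdown(*t[3:])).as_rotvec(degrees=True)/5
        print(t,np.r_[rv,np.array(R).T@(np.array(t[:3])-p)/.03].round(2).tolist())
E
python3 - <<'E'
from h import *
go((.45,-.25,.25,15.9),(.5537,.297,.2,43.6))
E
```

```text
t 0.15 pos [ 0.1714 -0.6005  0.2218] phi 15.92 open 0.999 q [-84.  30.  82.  -0.  68. -10.]
(0.45, -0.25, 0.25, 15.9) [-0.02, -0.0, 0.0, 12.14, -8.69, -0.92]
(0.5537, 0.297, 0.2, 43.6) [-0.02, -0.01, -5.54, 20.46, -25.27, 0.78]
```

Request:
send_rows(
  commands=[
    [0,0,0,12.1,-8.7,-0.9,1],
    [0,0,0,12.1,-8.7,-0.9,1],
    [0,0,0,12.1,-8.7,-0.9,1],
    [0,0,0,12.1,-8.7,-0.9,1],
    [0,0,0,12.1,-8.7,-0.9,1],
    [0,0,0,12.1,-8.7,-0.9,1],
    [0,0,0,12.1,-8.7,-0.9,1],
    [0,0,0,12.1,-8.7,-0.9,1],
    [0,0,0,12.1,-8.7,-0.9,1],
    [0,0,0,12.1,-8.7,-0.9,1],
    [0,0,0,12.1,-8.7,-0.9,1],
    [0,0,0,12.1,-8.7,-0.9,1],
    [0,0,-5.5,20.5,-25.3,0.8,1],
    [0,0,-5.5,20.5,-25.3,0.8,1],
    [0,0,-5.5,20.5,-25.3,0.8,1],
    [0,0,-5.5,20.5,-25.3,0.8,1],
    [0,0,-5.5,20.5,-25.3,0.8,1],
    [0,0,-5.5,20.5,-25.3,0.8,1],
    [0,0,-5.5,20.5,-25.3,0.8,1],
    [0,0,-5.5,20.5,-25.3,0.8,1],
  ],
)

```text
time_s: 1.82
position: [0.5118, 0.0768, 0.2189]
tcp_rot: [[0.727, 0.687, -0.0], [0.687, -0.727, -0.0], [-0.0, 0.0, -1.0]]
force: [1.0, -0.5, -0.5]
opening: 1.004
grasp_force: 0.0
```

```bash
python3 - <<'E'
from h import *
go((.5537,.297,.2,43.6))
E
```

```text
t 1.82 pos [0.5118 0.0768 0.2189] phi 43.39 open 1.004 q [-4. 22. 98. -0. 60. 43.]
(0.5537, 0.297, 0.2, 43.6) [0.0, 0.0, -0.04, 6.06, -4.37, 0.63]
```

Request:
send_rows(
  commands=[
    [0,0,0,6,-4.4,0.6,1],
    [0,0,0,6,-4.4,0.6,1],
    [0,0,0,6,-4.4,0.6,1],
    [0,0,0,6,-4.4,0.6,1],
    [0,0,0,6,-4.4,0.6,1],
    [0,0,0,6,-4.4,0.6,1],
    [0,0,0,6,-4.4,0.6,1],
    [0,0,0,6,-4.4,0.6,1],
    [0,0,0,6,-4.4,0.6,1],
  ],
)

```text
time_s: 2.57
position: [0.5515, 0.2935, 0.2009]
tcp_rot: [[0.727, 0.687, -0.001], [0.687, -0.727, -0.001], [-0.002, 0.0, -1.0]]
force: [-0.2, -0.1, 0.0]
opening: 0.997
grasp_force: 0.0
```

```bash
python3 - <<'E'
from h import *
go((.5537,.297,.2,43.6),(.5537,.297,.061,43.6))
s=read_state(); c=optics.capture("wrist"); cv2.imwrite("pics/w1.png",c["image"]); print(c["T_tool_cam"])
# project expected axis point
T=np.array(c["T_tool_cam"]);K=c["intrinsics"];R=np.array(s["tcp_rot"]);p=np.array(s["position"])
for P in [(.5537,.297,.046),(.5537,.297,.086),(.5537-.03*np.cos(.76),.297-.03*np.sin(.76),.046)]:
    q=T[:3,:3].T@(R.T@(np.array(P)-p)-T[:3,3]); print(P,(K@q)[:2]/q[2])
E
```

```text
t 2.57 pos [0.5515 0.2935 0.2009] phi 43.37 open 0.997 q [18. 32. 83. -0. 65. 64.]
(0.5537, 0.297, 0.2, 43.6) [0.0, 0.02, -0.05, 0.13, -0.04, 0.03]
(0.5537, 0.297, 0.061, 43.6) [0.0, 0.02, -0.05, 0.14, -0.04, 4.66]
[[-1.36212154e-03 -9.66077578e-01 -2.58248443e-01  6.93328042e-02]
 [ 9.99998982e-01 -1.42563013e-03  5.86611517e-05 -5.87606677e-04]
 [-4.24837986e-04 -2.58248101e-01  9.66078536e-01 -1.62124862e-01]
 [ 0.00000000e+00  0.00000000e+00  0.00000000e+00  1.00000000e+00]]
(0.5537, 0.297, 0.046) [314.22748675 220.52214743]
(0.5537, 0.297, 0.086) [314.16479701 231.24358319]
(np.float64(0.5319549196777729), np.float64(0.27633235664668343), 0.046) [314.39066974 253.90046815]
```

View pics/w1.png

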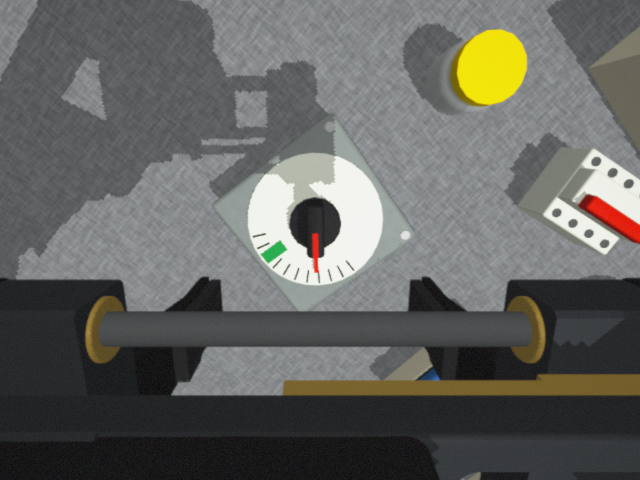

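The wrist picture has the dial centre at (315,220), where the projection put it, with the bar in line with the tool and the green mark at (274,252). I descend and grip.

Request:
send_rows(
  commands=[
    [0,0,0,0.1,0,1.3,1],
    [0,0,0,0.1,0,2.3,1],
    [0,0,0,0.1,0,3.2,1],
    [0,0,0,0.1,0,4,0.6],
    [0,0,0,0.1,0,4.65,0.5],
    [0,0,0,0.1,0,4.65,0.4],
    [0,0,0,0.1,0,4.65,0],
    [0,0,0,0.1,0,4.65,0],
    [0,0,0,0.1,0,4.65,0],
    [0,0,0,0.1,0,4.65,0],
    [0,0,0,0.1,0,4.65,0],
    [0,0,0,0.1,0,4.65,0],
  ],
)

```text
time_s: 3.62
position: [0.5545, 0.2974, 0.0627]
tcp_rot: [[0.726, 0.687, 0.002], [0.687, -0.726, 0.001], [0.002, 0.001, -1.0]]
force: [-0.1, 0.6, 1.0]
opening: 0.402
grasp_force: 0.0
```

```bash
python3 - <<'E'
from h import *
go((.5537,.297,.061,-10.4)); s=read_state(); print(s["force"],s["grasp_force"])
E
```

```text
t 3.62 pos [0.5545 0.2974 0.0627] phi 43.42 open 0.402 q [18. 42. 88. -0. 49. 65.]
(0.5537, 0.297, 0.061, -10.4) [-0.0, -0.02, 10.76, -0.03, -0.01, 0.06]
[-0.10565349  0.59299501  0.97738945] 0.0
```

Request:
send_rows(
  commands=[
    [0,0,0,0,0,0,0],
    [0,0,0,0,0,0,0],
    [0,0,0,0,0,0,0],
    [0,0,0,0,0,0,0],
    [0,0,0,0,0,0,0],
    [0,0,0,0,0,0,0],
    [0,0,0,0,0,0,0],
    [0,0,1,0,0,0,0],
    [0,0,2,0,0,0,0],
    [0,0,3,0,0,0,0],
    [0,0,4,0,0,0,0],
    [0,0,5,0,0,0,0],
    [0,0,6,0,0,0,0],
    [0,0,7,0,0,0,0],
    [0,0,8,0,0,0,0],
    [0,0,9,0,0,0,0],
    [0,0,10,0,0,0,0],
    [0,0,10.7,0,0,0,0],
    [0,0,10.7,0,0,0,0],
    [0,0,10.7,0,0,0,0],
  ],
)

```text
time_s: 5.28
position: [0.5545, 0.2965, 0.0618]
tcp_rot: [[0.985, -0.173, 0.001], [-0.173, -0.985, -0.001], [0.001, 0.001, -1.0]]
force: [2.2, -4.9, 1.7]
opening: 0.16
grasp_force: 30.0
```

```bash
python3 - <<'E'
from h import *
go((.5537,.297,.061,-10.4)); s=read_state(); print(s["force"],s["moment"],s["grasp_force"])
c=optics.capture("top"); 
cv2.imwrite("pics/m2.png",cv2.resize(c["image"][195:275,140:230],None,fx=7,fy=7,interpolation=cv2.INTER_CUBIC))
E
```

```text
t 5.28 pos [0.5545 0.2965 0.0618] phi -9.98 open 0.16 q [ 18.  42.  88.  -0.  49. 118.]
(0.5537, 0.297, 0.061, -10.4) [0.01, -0.01, 0.08, -0.03, -0.01, 0.03]
[ 2.21954442 -4.9025763   1.67697451] [-0.74636442 -0.39243914 -0.04468757] 30.00007214024663
```

Request:
send_rows(
  commands=[
    [0,0,0.1,0,0,0,0],
    [0,0,0.1,0,0,0,0],
    [0,0,0.1,0,0,0,0.4],
    [0,0,0.1,0,0,0,0.4],
    [0,0,0.1,0,0,0,0.5],
    [0,0,0.1,0,0,0,1],
    [0,0,0.1,0,0,0,1],
    [0,0,0.1,0,0,-1,1],
    [0,0,0.1,0,0,-2.2,1],
    [0,0,0.1,0,0,-3.4,1],
    [0,0,0.1,0,0,-4.6,1],
    [0,0,0.1,0,0,-4.6,1],
    [0,0,0.1,0,0,-4.6,1],
  ],
)

```text
time_s: 6.42
position: [0.5555, 0.298, 0.2028]
tcp_rot: [[0.983, -0.183, 0.006], [-0.183, -0.983, 0.002], [0.005, -0.003, -1.0]]
force: [-0.7, 0.3, -1.3]
opening: 0.908
grasp_force: 0.0
```

```bash
python3 - <<'E'
from h import *
go((.5257,.084,.15,-2),(.5257,.084,.022,-2)); s=read_state(); print(s["force"],s["moment"],s["grasp_force"])
c=optics.capture("wrist"); cv2.imwrite("pics/w2.png",c["image"][60:360,120:520])
E
```

```text
t 6.42 pos [0.5555 0.298  0.2028] phi -10.56 open 0.908 q [ 18.  32.  83.   0.  65. 119.]
(0.5257, 0.084, 0.15, -2) [-0.03, -0.07, -1.71, 0.32, 7.2, 1.74]
(0.5257, 0.084, 0.022, -2) [-0.03, -0.07, -1.71, 0.3, 7.21, 6.0]
[-0.68320059  0.26532088 -1.29221159] [-0.02049681  0.03262283 -0.01134623] 0.0
```

View pics/w2.png

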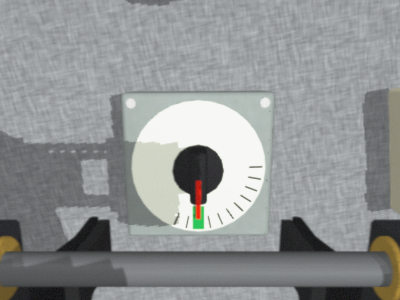

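The pointer stands on the green mark: line tip at (198,217), mark at (199,222). Next is the case nearest the meter.

Request:
send_rows(
  commands=[
    [0,0,-1.7,0.3,7.2,1.7,1],
    [0,0,-1.7,0.3,7.2,1.7,1],
    [0,0,-1.7,0.3,7.2,1.7,1],
    [0,0,-1.7,0.3,7.2,1.7,1],
    [0,0,-1.7,0.3,7.2,1.7,1],
    [0,0,-1.7,0.3,7.2,1.7,1],
    [0,0,-1.7,0.3,7.2,1.7,1],
    [0,0,-1.7,0.3,7.2,1.7,1],
    [0,0,-1.7,0.3,7.2,1.7,1],
    [0,0,-1.7,0.3,7.2,1.7,1],
  ],
)

```text
time_s: 7.3
position: [0.5233, 0.0844, 0.1485]
tcp_rot: [[0.999, -0.035, -0.0], [-0.035, -0.999, 0.0], [-0.0, -0.0, -1.0]]
force: [0.6, 0.4, -0.4]
opening: 0.999
grasp_force: 0.0
```

```bash
python3 - <<'E'
from h import *
s=read_state(); c=optics.capture("wrist"); cv2.imwrite("pics/w3.png",c["image"])
T=np.array(c["T_tool_cam"]);K=c["intrinsics"];R=np.array(s["tcp_rot"]);p=np.array(s["position"])
q=T[:3,:3].T@(R.T@(np.array([.5257,.084,.052])-p)-T[:3,3]); print((K@q)[:2]/q[2])
go((.5257,.084,.014,-2))
E
```

```text
[314.88040094 239.54765863]
t 7.35 pos [0.5233 0.0845 0.1486] phi -1.97 open 0.999 q [ -3.  29. 100.   0.  51.  89.]
(0.5257, 0.084, 0.014, -2) [-0.0, -0.0, 0.01, 0.08, 0.01, 4.49]
```

View pics/w3.png

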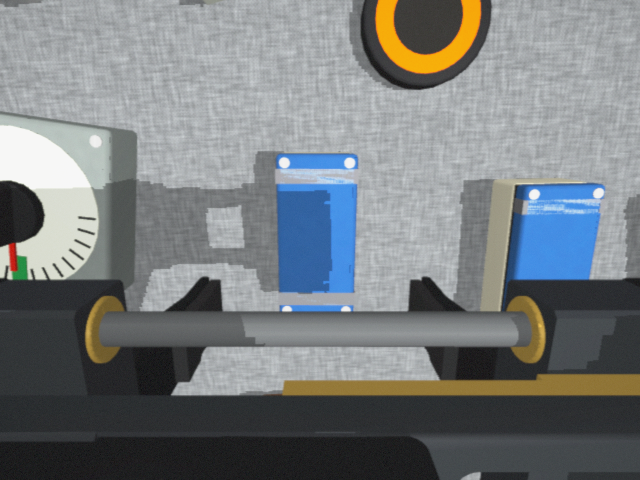

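The case centre is at about (317,237), as predicted. I descend, grip and lift.

Request:
send_rows(
  commands=[
    [0,0,0,0.1,0,1.2,1],
    [0,0,0,0.1,0,2.4,1],
    [0,0,0,0.1,0,3.6,1],
    [0,0,0,0.1,0,4.2,1],
    [0,0,0,0.1,0,4.5,1],
    [0,0,0,0.1,0,4.5,1],
    [0,0,0,0.1,0,4.5,0.2],
    [0,0,0,0.1,0,4.5,0.2],
    [0,0,0,0.1,0,4.5,0.2],
    [0,0,0,0.1,0,4.5,0.2],
    [0,0,0,0.1,0,4.5,0.2],
    [0,0,0,0.1,0,4.5,0.2],
    [0,0,0,0.1,0,4.5,0.2],
    [0,0,0,0.1,0,4.5,0.2],
    [0,0,0,0.1,0,4.5,0.2],
  ],
)

```text
time_s: 8.6
position: [0.5267, 0.0831, 0.0145]
tcp_rot: [[0.999, -0.037, 0.001], [-0.037, -0.999, 0.0], [0.001, -0.0, -1.0]]
force: [-0.4, 0.6, 5.1]
opening: 0.643
grasp_force: 30.0
```

```bash
python3 - <<'E'
from h import *
go((.5257,.084,.16,-2)); s=read_state(); print(s["force"],s["moment"],s["grasp_force"])
E
```

```text
t 8.6 pos [0.5267 0.0831 0.0145] phi -2.1 open 0.643 q [ -3.  42. 104.   0.  34.  89.]
(0.5257, 0.084, 0.16, -2) [-0.0, -0.02, -0.02, -0.03, -0.03, -4.85]
[-0.39009581  0.62093168  5.08264382] [ 0.28723834  0.02665729 -0.01550701] 29.998466819597525
```

Request:
send_rows(
  commands=[
    [0,0,0,0,0,-0.7,0.2],
    [0,0,0,0,0,-1.6,0.2],
    [0,0,0,0,0,-2.6,0.2],
    [0,0,0,0,0,-3.6,0.2],
    [0,1.2,0,0,0,-4,0.2],
    [0,2.4,0,0,0,-4,0.2],
    [0,3.6,0,0,0,-4,0.2],
    [0,4.8,0,0,0,-4,0.2],
    [0,4.8,0,0,0,-4,0.2],
    [0,4.8,0,0,0,-4,0.2],
    [0,4.8,0,0,0,-4,0.2],
    [0,4.8,0,0,0,-4,0.2],
    [0,3.6,0,0,0,-4,0.2],
    [0,2.4,0,0,0,-4,0.2],
    [0,1.2,0,0,0,-4,0.2],
    [0,0,0,0,0,-4,0.2],
    [0,0,0,0,0,-4,0.2],
    [0,0,0,0,0,-4,0.2],
    [0,0,0,0,0,-4,0.2],
    [0,0,0,0,0,-4,0.2],
  ],
)

```text
time_s: 10.27
position: [0.5244, 0.0832, 0.1332]
tcp_rot: [[0.999, -0.036, -0.001], [-0.036, -0.999, 0.0], [-0.001, -0.0, -1.0]]
force: [0.4, -0.1, -5.5]
opening: 0.641
grasp_force: 30.0
```

```bash
python3 - <<'E'
from h import *
go(); s=read_state(); print(s["force"],s["moment"],np.array(s["tcp_rot"]).T@s["moment"],s["grasp_force"])
E
```

```text
t 10.27 pos [0.5244 0.0832 0.1332] phi -2.07 open 0.641 q [ -3.  30. 100.   0.  49.  89.]
[ 0.39965    -0.06416592 -5.52977282] [ 0.04537102  0.02039874 -0.01825092] [ 0.04462875 -0.02202699  0.01818847] 30.00164316919836
```

Request:
send_rows(
  commands=[
    [0,-1.2,0,0,0,0,0.2],
    [0,-2.4,0,0,0,0,0.2],
    [0,-3.6,0,0,0,0,0.2],
    [0,-4.8,0,0,0,0,0.2],
    [0,-4.8,0,0,0,0,0.2],
    [0,-4.8,0,0,0,0,0.2],
    [0,-4.8,0,0,0,0,0.2],
    [0,-4.8,0,0,0,0,0.2],
    [0,-3.6,0,0,0,0,0.2],
    [0,-2.4,0,0,0,0,0.2],
    [0,-1.2,0,0,0,0,0.2],
    [0,0,0,0,0,0,0.2],
    [0,0,0,0,0,0,0.2],
    [0,0,0,0,0,0,0.2],
    [0,0,0,0,0,0,0.2],
    [0,0,0,0,0,0,0.2],
  ],
)

```text
time_s: 11.6
position: [0.5282, 0.0828, 0.1342]
tcp_rot: [[0.999, -0.037, 0.002], [-0.037, -0.999, -0.0], [0.002, 0.0, -1.0]]
force: [-0.2, -0.1, -6.3]
opening: 0.638
grasp_force: 30.0
```

```bash
python3 - <<'E'
from h import *
go((.5257,.084,.0145,-2)); s=read_state(); print(s["force"],s["moment"],np.array(s["tcp_rot"]).T@s["moment"],s["grasp_force"])
c=optics.capture("side"); cv2.imwrite("pics/s3.png",c["image"])
E
```

```text
t 11.6 pos [0.5282 0.0828 0.1342] phi -2.09 open 0.638 q [ -3.  31. 100.  -0.  49.  89.]
(0.5257, 0.084, 0.0145, -2) [0.0, -0.02, -0.02, -0.09, -0.04, 3.99]
[-0.22243812 -0.11849732 -6.25575324] [ 0.00942502 -0.07863242  0.03851695] [ 0.01235558  0.07823817 -0.03849119] 30.002662369879545
```

The moment about tool y changed by 0.10 N m between the two ends, so this case looks loose. I repeat the rocking, which also covers the order whichever end is +x, and settle longer before each reading.

Request:
send_rows(
  commands=[
    [0,0,0,0,0,0,0.2],
    [0,0,0,0,0,0,0.2],
    [0,0,0,0,0,0,0.2],
    [0,0,0,0,0,0,0.2],
  ],
)

```text
time_s: 11.98
position: [0.5264, 0.083, 0.1334]
tcp_rot: [[0.999, -0.037, -0.001], [-0.037, -0.999, 0.0], [-0.001, -0.0, -1.0]]
force: [0.1, 1.0, -5.5]
opening: 0.641
grasp_force: 30.0
```

```bash
cat > m.py <<'E'
from h import *
go(); s=read_state(); print(s["force"],np.array(s["tcp_rot"]).T@s["moment"],s["grasp_force"])
E
python3 m.py
```

```text
t 11.98 pos [0.5264 0.083  0.1334] phi -2.09 open 0.641 q [ -3.  31. 100.   0.  49.  89.]
[ 0.11825803  1.01738126 -5.48892788] [-0.02783361  0.02083557 -0.01293913] 30.002677485026652
```

Request:
send_rows(
  commands=[
    [0,1.2,0,0,0,0,0.2],
    [0,2.4,0,0,0,0,0.2],
    [0,3.6,0,0,0,0,0.2],
    [0,4.8,0,0,0,0,0.2],
    [0,4.8,0,0,0,0,0.2],
    [0,4.8,0,0,0,0,0.2],
    [0,4.8,0,0,0,0,0.2],
    [0,4.8,0,0,0,0,0.2],
    [0,3.6,0,0,0,0,0.2],
    [0,2.4,0,0,0,0,0.2],
    [0,1.2,0,0,0,0,0.2],
    [0,0,0,0,0,0,0.2],
    [0,0,0,0,0,0,0.2],
    [0,0,0,0,0,0,0.2],
    [0,0,0,0,0,0,0.2],
    [0,0,0,0,0,0,0.2],
    [0,0,0,0,0,0,0.2],
    [0,0,0,0,0,0,0.2],
    [0,0,0,0,0,0,0.2],
  ],
)

```text
time_s: 13.57
position: [0.5255, 0.0831, 0.1338]
tcp_rot: [[0.999, -0.036, -0.0], [-0.036, -0.999, 0.0], [-0.0, -0.0, -1.0]]
force: [-0.1, -0.4, -5.1]
opening: 0.641
grasp_force: 30.0
```

```bash
python3 m.py
```

```text
t 13.57 pos [0.5255 0.0831 0.1338] phi -2.08 open 0.641 q [ -3.  30. 100.   0.  49.  89.]
[-0.05658562 -0.41848274 -5.08941549] [ 0.02543923 -0.03408596  0.01014902] 30.002120487151842
```

Request:
send_rows(
  commands=[
    [0,-1.2,0,0,0,0,0.2],
    [0,-2.4,0,0,0,0,0.2],
    [0,-3.6,0,0,0,0,0.2],
    [0,-4.8,0,0,0,0,0.2],
    [0,-4.8,0,0,0,0,0.2],
    [0,-4.8,0,0,0,0,0.2],
    [0,-4.8,0,0,0,0,0.2],
    [0,-4.8,0,0,0,0,0.2],
    [0,-3.6,0,0,0,0,0.2],
    [0,-2.4,0,0,0,0,0.2],
    [0,-1.2,0,0,0,0,0.2],
    [0,0,0,0,0,0,0.2],
    [0,0,0,0,0,0,0.2],
    [0,0,0,0,0,0,0.2],
    [0,0,0,0,0,0,0.2],
    [0,0,0,0,0,0,0.2],
    [0,0,0,0,0,0,0.2],
    [0,0,0,0,0,0,0.2],
    [0,0,0,0,0,0,0.2],
  ],
)

```text
time_s: 15.15
position: [0.5269, 0.0829, 0.1334]
tcp_rot: [[0.999, -0.037, -0.0], [-0.037, -0.999, 0.0], [-0.0, -0.0, -1.0]]
force: [-0.2, -0.7, -5.4]
opening: 0.645
grasp_force: 30.0
```

```bash
python3 m.py; python3 -c "
from h import *
go((.5257,.084,.0145,-2),(.6715,0,.184,-2))"
```

```text
t 15.15 pos [0.5269 0.0829 0.1334] phi -2.09 open 0.645 q [ -3.  31. 100.   0.  49.  89.]
[-0.2376976  -0.70883123 -5.39390308] [ 0.01414441 -0.01007576  0.05245535] 30.002748611586867
t 15.15 pos [0.5269 0.0829 0.1334] phi -2.09 open 0.645 q [ -3.  31. 100.   0.  49.  89.]
(0.5257, 0.084, 0.0145, -2) [-0.0, 0.0, -0.02, -0.04, -0.03, 3.96]
(0.6715, 0, 0.184, -2) [-0.0, 0.0, -0.02, 4.92, 2.59, -1.69]
```

The settled readings differ by only about 0.03 N m with similar noise, so this is not clear. I average many readings, using camera calls as the clock, at each end.

```bash
cat > avg.py <<'E'
from h import *
M=[];F=[];Q=[]
for i in range(14):
    optics.capture("wrist"); s=read_state(); M.append(np.array(s["tcp_rot"]).T@s["moment"]); F.append(s["force"]); Q.append(s["tau"])
print(s["time_s"],"M",np.mean(M,0).round(4),"se",(np.std(M,0)/14**.5).round(4),"F",np.mean(F,0).round(2),"tau",np.mean(Q,0).round(3),"x",s["position"].round(4))
E
python3 avg.py
```

```text
15.85 M [ 0.0301  0.0321 -0.0051] se [0.0104 0.008  0.0065] F [-0.07 -0.06 -5.55] tau [-1.0000e-02 -4.1799e+01 -1.3679e+01  2.8000e-02 -2.9000e-02  0.0000e+00] x [0.5262 0.083  0.1337]
```

Request:
send_rows(
  commands=[
    [0,1.2,0,0,0,0,0.2],
    [0,2.4,0,0,0,0,0.2],
    [0,3.6,0,0,0,0,0.2],
    [0,4.8,0,0,0,0,0.2],
    [0,4.8,0,0,0,0,0.2],
    [0,4.8,0,0,0,0,0.2],
    [0,4.8,0,0,0,0,0.2],
    [0,4.8,0,0,0,0,0.2],
    [0,3.6,0,0,0,0,0.2],
    [0,2.4,0,0,0,0,0.2],
    [0,1.2,0,0,0,0,0.2],
    [0,0,0,0,0,0,0.2],
    [0,0,0,0,0,0,0.2],
    [0,0,0,0,0,0,0.2],
    [0,0,0,0,0,0,0.2],
    [0,0,0,0,0,0,0.2],
    [0,0,0,0,0,0,0.2],
  ],
)

```text
time_s: 17.27
position: [0.5245, 0.0832, 0.1334]
tcp_rot: [[0.999, -0.036, -0.001], [-0.036, -0.999, 0.0], [-0.001, 0.0, -1.0]]
force: [-0.1, 0.2, -5.6]
opening: 0.64
grasp_force: 30.0
```

```bash
python3 avg.py; python3 -c "
from h import *
go((.5257,.084,.0145,-2),(.6715,0,.184,-2))"
```

```text
17.9667 M [ 0.0212 -0.0565  0.0047] se [0.0082 0.0074 0.0093] F [ 0.06 -0.07 -5.57] tau [ 6.0000e-03 -4.1873e+01 -1.3700e+01  2.9000e-02 -1.1500e-01 -0.0000e+00] x [0.5262 0.0831 0.1337]
t 17.97 pos [0.5262 0.0831 0.1337] phi -2.08 open 0.637 q [ -3.  30. 100.   0.  49.  89.]
(0.5257, 0.084, 0.0145, -2) [-0.0, -0.0, -0.02, -0.02, -0.03, 3.97]
(0.6715, 0, 0.184, -2) [-0.0, -0.0, -0.02, 4.94, 2.59, -1.68]
```

The averaged difference is 0.089 N m (±0.011), and joint 5 torque differs by 0.086 N m, so this case is the loose one. It has been rocked to both ends at least twice. I carry it gently to the pad.

Request:
send_rows(
  commands=[
    [0,0,0,0,0,-0.5,0.2],
    [0,0,0,0.3,0.2,-1,0.2],
    [0,0,0,0.8,0.4,-1.5,0.2],
    [0,0,0,1.4,0.7,-1.7,0.2],
    [0,0,0,2,1,-1.7,0.2],
    [0,0,0,2.6,1.4,-1.7,0.2],
    [0,0,0,3.2,1.7,-1.7,0.2],
    [0,0,0,3.8,2,-1.7,0.2],
    [0,0,0,4.3,2.3,-1.7,0.2],
    [0,0,0,4.7,2.5,-1.7,0.2],
    [0,0,0,4.9,2.6,-1.7,0.2],
    [0,0,0,4.9,2.6,-1.7,0.2],
    [0,0,0,4.9,2.6,-1.7,0.2],
    [0,0,0,4.9,2.6,-1.7,0.2],
    [0,0,0,4.9,2.6,-1.7,0.2],
    [0,0,0,4.9,2.6,-1.7,0.2],
  ],
)

```text
time_s: 19.3
position: [0.6695, 0.0004, 0.1848]
tcp_rot: [[0.999, -0.036, -0.001], [-0.036, -0.999, 0.0], [-0.001, -0.0, -1.0]]
force: [-0.5, 0.9, -4.8]
opening: 0.639
grasp_force: 30.0
```

```bash
python3 avg.py; python3 - <<'E'
from h import *
go((.6715,0,.184,-2))
c=optics.capture("side"); cv2.imwrite("pics/s4.png",c["image"])
E
```

```text
20.0 M [0.0295 0.0417 0.0077] se [0.0044 0.0085 0.0049] F [ 0.08  0.29 -5.56] tau [ 2.0000e-02 -5.1952e+01 -1.9263e+01  3.8000e-02 -1.9000e-02  0.0000e+00] x [ 6.703e-01 -3.000e-04  1.847e-01]
t 20.0 pos [ 6.703e-01 -3.000e-04  1.847e-01] phi -2.09 open 0.64 q [-10.  36.  77.  -0.  67.  83.]
(0.6715, 0, 0.184, -2) [0.0, 0.0, -0.02, 0.04, -0.01, 0.02]
```

View pics/s4.png

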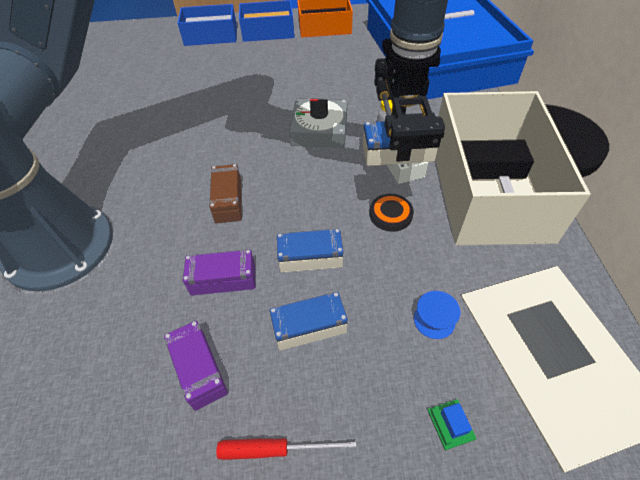

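The side picture shows the case held level at (402,148) above the pad (391,211). The other two cases stand at (310,250) and (310,320), the pointer is on the green mark (306,112), and nothing else has moved. The block sits at one end (+0.042 N m), so I hand in.

```bash
python3 -c "
from rig import bot
print(bot.hand_in())"
```

```text
the job is handed in; nothing more can be done
None
```

I handed the job in at about 20 s: the pointer is on zero and the loose case, the one nearest the meter and the first one tested, is held level over the pad, about 17 cm above the bench. The other two cases were not touched, and the hand-in gave no verdict.

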